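Check coin slots with a gauge, hold it over the wet one

TASK

Take the blue-handled slot gauge out of its dark wooden stand and try it in the slot of the plain wooden coin box: lower the blade until its bare steel part (30 mm) is inside and the red part is still outside, and keep it there for a second. Then lift it out, carry it to the freshly painted red coin box, and finish still holding the gauge upright and still over that box's slot, centred on it and lined up with it, the blade's lower edge about 1 cm above the slot, so that a colleague can compare the two by eye; do not let go of it. The red paint is wet, so nothing may ever touch the red box, and the games, the tin and the doll standing in between must not be shoved or knocked over.

Things in the scene. Friction and masses are not known exactly. Their poses are not given: they have to be found in the camera images.
- gauge: loose gauge, 65-125 g: flat blade 34 (own x) x 6 (own y) x 55 mm (z 0-55), lowest 30 mm bare steel, the rest red; blue handle above it 38 (x) x 22 (y) x 50 mm (z 55-105), white stripe. Origin: centre of blade's lower edge, z up the handle. Starts upright in the stand, handle resting on its top, blade hidden. Grip the handle from above along its y at z 85 mm. Either way round is the same.
- stand: dark wooden stand that holds the gauge, fixed to the table, 84 (own x) x 64 (own y) x 60 mm tall; slot in the middle of its top 40 mm along own x, 10 mm along own y, 58 mm deep. Origin: centre of its underside. Stands in one of the three lanes, turned up to 0.5 rad.
- plain_box: plain light wooden coin box, fixed to the table, 100 (own x) x 90 (own y) x 80 mm tall, bare wood with a brown hatch on the front. Origin: centre of its underside, z up. One dark open slot in the middle of its flat top. Stands in one of the three lanes (left, middle, right), turned up to 0.5 rad.
- plain_slot (a point): centre of the plain box's slot mouth, on its top face, 80 mm above the table; axes as the box: x along the slot (40 mm long), y across it (10 mm wide), z up; the slot is 60 mm deep, straight down, its edges slightly chamfered
- red_box: freshly painted red wooden coin box, fixed to the table, 100 (own x) x 90 (own y) x 80 mm tall, red with a white hatch, on a sheet of paper. Origin: centre of its underside, z up. One dark open slot in the middle of its flat top. Stands in one of the three lanes (left, middle, right), turned up to 0.5 rad.
- red_slot (a point): centre of the red box's slot mouth, on its top face, 80 mm above the table; axes as the box: x along the slot (40 mm long), y across it (10 mm wide), z up; the slot is 60 mm deep, straight down, its edges slightly chamfered
- blue_game: loose stock standing upright between the lanes, a blue game box with a yellow band, 200 (own x) x 46 (own y) x 110 mm tall, 0.55 kg, between the middle and the left (+y) lane; origin: centre of its underside. Leave it standing where it is.
- green_game: loose stock standing upright between the lanes, a green game box with a white band, 200 (own x) x 46 (own y) x 110 mm tall, 0.55 kg, between the middle and the right (-y) lane; origin: centre of its underside. Leave it standing where it is.
- tin: loose stock standing upright between the lanes, a round blue tin with a red lid, 66 mm across, 100 mm tall, 0.35 kg, beyond the blue game; origin: centre of its underside. Leave it standing where it is.
- skittle: loose stock standing upright between the lanes, a yellow wooden skittle doll with a round bare-wood head, 60 mm across, 100 mm tall, 0.25 kg, on the robot's side of the green game; origin: centre of its underside. Leave it standing where it is.
There are look-alikes about, which are no part of the job. Of the things like the red_box, leave any that is orange; of the rest the smaller one is meant.

How it is judged:
On the way:
1. the gauge's blade is 24 to 37 mm down in the plain box's slot for 0.5 s (z of gauge in the frame of plain_slot between -0.037 and -0.024 m and horizontal distance between gauge and plain_slot below 0.008 m and angle between gauge's own z axis and vertical below 0.15 rad), for 0.5 s.
At the end, for the whole second after the job is handed in: gauge held by the fingers, still, upright within 0.1 rad, blade edge 4 to 18 mm above the red box's slot mouth, centred within 6 mm, lined up within 0.14 rad, not touching the box; the four stock pieces upright and within 20 mm of their places (z of gauge in the frame of red_slot between 0.004 and 0.018 m and horizontal distance between gauge and red_slot below 0.006 m and angle between the x axis of gauge and the x axis of red_slot, either way round below 0.14 rad and angle between gauge's own z axis and vertical below 0.1 rad and linear speed of gauge below 0.02 m/s and contact force between the fingers and gauge above 2 N and contact force between gauge and red_box below 0.1 N and distance of each of blue_game, green_game, tin, skittle from where it was at the start of the episode below 0.02 m and angle between each of blue_game, green_game, tin, skittle's own z axis and vertical below 0.25 rad); the arm keeps its last pose, push and grip.
It fails at once if anything touches the wet red box (contact force between red_box and anything else above 0.3 N).
It fails at once if blue boxed game shoved more than 20 mm or tipped over (distance of blue_game from where it was at the start of the episode above 0.02 m or angle between blue_game's own z axis and vertical above 0.25 rad).
It fails at once if green boxed game shoved more than 20 mm or tipped over (distance of green_game from where it was at the start of the episode above 0.02 m or angle between green_game's own z axis and vertical above 0.25 rad).
It fails at once if tin shoved more than 20 mm or tipped over (distance of tin from where it was at the start of the episode above 0.02 m or angle between tin's own z axis and vertical above 0.25 rad).
It fails at once if skittle doll shoved more than 20 mm or tipped over (distance of skittle from where it was at the start of the episode above 0.02 m or angle between skittle's own z axis and vertical above 0.25 rad).
It also fails if it takes over 59 s, if anything falls off the work surface, if the arm or the gripper's body presses on something with over 40 N, if the wrist force passes 120 N, or if a joint passes its speed limit or range.

ROBOT

A 7-joint arm with a two-finger parallel gripper is mounted at the origin on the work surface. World frame = base frame: x ahead of the robot, y to its left, z up, the work surface at z = 0. Lengths are in m, angles in rad, forces in N, time in s.
With the tool pointing down it reaches from about 0.4 to 0.875 m from the base axis. Payload 6.5 kg.
Tool frame: the origin (TCP) lies midway between the tips of the shut fingers; the grasp point (between the pads) lies 19 mm behind it; z points along the fingers, y is the line along which they close (so a half turn about z gives the same grasp; the last joint's range is limited). The gripper opens to 88 mm and grips with 3 to 60 N. Pads are 18 mm wide; open, the fingers measure 123 mm over their backs; the gripper's body (75 mm by 187 mm) begins 45 mm behind the grasp point.
Start: joints at [1.09, 0.536, -0.004, 1.538, 0.003, 1.067, -0.071], TCP at [0.262, -0.595, 0.239] pointing down, gripper open.
Joint ranges: [-2.7, 2.7], [-0.37, 2.16], [-1.27, 1.26], [0.24, 2.4], [-1.31, 4.45], [0.19, 1.91], [-2.76, 2.76]. Speed limits (rad/s): [2.39, 2.39, 3.14, 3.14, 3.14, 3.14, 3.14].

INTERFACE

Orientations are given as a 3x3 rotation matrix whose columns are the frame's x, y, z axes.
In Python, from rig import r gives the robot as it stands. The module is installed in compiled form; this text tells all that it offers.
- The arm moves only by the tool drive_tool, never from a script. Its argument "moves" is text: rows parted by semicolons, each of 5 numbers parted by spaces: the shift along the world's x, y, z in m, then the turn about the world's z in degrees, then the finger opening in m, from 0 to 0.0881. In form: dx dy dz spin jaw; .... A call has 1 to 10 rows; each row is the pose to reach, as a shift and turn from the pose commanded when the call began; what a row does not reach only later rows make up. A row lasts 1/10 s, in which the tool goes at most 50 mm and 8.59 degrees, less where a joint would pass 70% of its speed; a pose out of reach is approached as far as the arm can. A call with a gripper value outside its range is refused whole. The fingers move at their own pace and stop on an object; "grip_force" is the grip in N (left out, the last holds). Time passes only in rows, so rows that repeat a pose let the fingers close. It gives the time, the measured TCP pose, the force, the opening and the grip force at its end, in the units of the state.
- r.get_state(): the state, without advancing time (a new reading comes with each control period).
- r.grab_frame(name): name is "scene" or "side" or "wrist"; returns a dict with "color" (420x560x3 uint8, blue, green, red), "fx", "fy", "cx", "cy" (pixels), "R" (3x3) and "t" (3): a world point X has camera coordinates R X + t. Camera axes: x right, y down, z forward; pixel columns grow to the right and rows downward; lengths in m; the calibration is good to about 2 mm. The wrist camera is an equidistant fisheye: a pixel r from the principal point sees the ray r / f radians off the axis. A picture is of the moment at which its call begins. There is no depth.
- r.close_job(): hands the job in; it is judged then, once.
The state is a dict: "time_s": time; "joint_pos": joint angles; "joint_velocities": joint speeds; "tau": joint torques, N m; "position": TCP position; "tool_rot": TCP orientation; "force": force on the tool from outside, world axes, zero at the start; "ft_torque": the same for the moment, N m; "grip_width": finger opening in m; "gripper_force": force on a finger pad.
Only numpy, scipy, OpenCV 4.12 (cv2) and the standard library are available. Lean on these libraries where they do the work, as an engineer would, in place of code of your own. Each camera call takes 0.05 s, during which the arm holds its last target. There are 200 camera calls.

## Working session

There is one attempt and no reset: what is moved stays moved. The work goes in short steps, Python scripts to look and compute and a tool call to move; the robot and the scene stay as the last step left them, time stands still between calls to the robot, and variables do not carry over. Pictures are saved under pics/ and viewed, at most 10 in all, crops included, and the job is handed in when it is done.

Besides the shell and the picture viewer there is one more tool, called as name(argument=value, ...), one argument or row to a line, values as JSON. drive_tool: Moves the arm, as the interface text tells. Its arguments: {"type":"object","properties":{"moves":{"type":"string"},"grip_force":{"type":"number"}},"required":["moves"]}

```bash
mkdir -p pics; cat > h.py <<'E'
import numpy as np, cv2
from rig import r
def snap(n,f):
    g=r.grab_frame(n); cv2.imwrite('pics/'+f+'.png',g['color'])
    np.savez('pics/'+f+'.npz',**{k:np.array(g[k]) for k in g}); return g
def ray(g,u,v):
    x=(u-g['cx'])/g['fx'];y=(v-g['cy'])/g['fy']
    return np.array([x,y,1.])
def atz(g,u,v,z,fish=False):
    R=np.array(g['R']);t=np.array(g['t']).ravel()
    d=ray(g,u,v)
    if fish:
        th=np.hypot(d[0],d[1]); d=np.array([d[0]/th*np.sin(th),d[1]/th*np.sin(th),np.cos(th)]) if th>1e-9 else np.array([0,0,1.])
    c=-R.T@t; w=R.T@d
    return c+w*(z-c[2])/w[2]
def proj(g,X,fish=False):
    p=np.array(g['R'])@np.array(X)+np.array(g['t']).ravel()
    if fish:
        rr=np.hypot(p[0],p[1]); th=np.arctan2(rr,p[2]); a=p[:2]/max(rr,1e-9)*th
    else: a=p[:2]/p[2]
    return np.array([g['cx']+g['fx']*a[0],g['cy']+g['fy']*a[1]])
E
python3 - <<'E'
from h import *
a=snap('scene','sc0');b=snap('side','si0');c=snap('wrist','wr0')
for g in(a,b,c): print(g['fx'],g['cx'],-np.array(g['R']).T@np.array(g['t']).ravel(),np.array(g['R'])[2])
s=r.get_state();print(s['position'],s['tool_rot'],s['grip_width'],s['gripper_force'])
E
```

```text
508.2958453008498 284.87451061554214 [ 1.52841176 -0.16392084  1.09300712] [-0.7033743   0.11239678 -0.70187717]
428.296845035873 290.31360200888867 [-0.03253864  0.56177602  0.77178511] [ 0.5267203  -0.53082384 -0.66392151]
325.19226210127806 279.2086130152582 [ 0.33513516 -0.56292045  0.3845688 ] [-0.27797259 -0.12158308 -0.95286347]
[ 0.26174965 -0.59449211  0.23806319] [[ 9.15175056e-01  4.03056079e-01 -6.43452053e-04]
 [ 4.03056565e-01 -9.15174415e-01  1.09344170e-03]
 [-1.48152533e-04 -1.26003814e-03 -9.99999195e-01]] 0.08803830151112078 0.0
```

View pics/sc0.png

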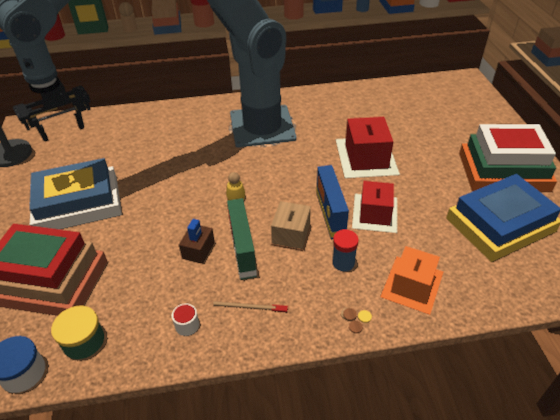

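View pics/si0.png

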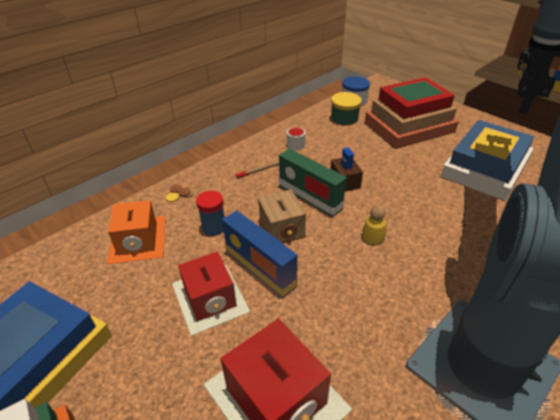

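The scene view shows the stand and gauge at (197,240), the plain box at (291,225) and the blue tin at (345,250). There are three box candidates for the red one:
- The large red box at (369,145) is too big.
- The small red box at (377,203) fits, because it is the smaller of the two reds.
- The box at (415,275) is orange, so it is ruled out.

I'll confirm this in enlarged crops.

```bash
python3 - <<'E'
from h import *
a=cv2.imread('pics/sc0.png');b=cv2.imread('pics/si0.png')
def c(i,u,v,n=26): 
    return cv2.resize(i[v-n:v+n,u-n:u+n],(260,260),interpolation=cv2.INTER_CUBIC)
n=33
r1=np.hstack([c(a,197,240),c(a,291,220),c(a,377,200)])
r2=np.hstack([c(b,346,170),c(b,282,214),c(b,207,284)])
cv2.imwrite('pics/m0.png',np.vstack([r1,r2]))
E
```

```text
(no output)
```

View pics/m0.png

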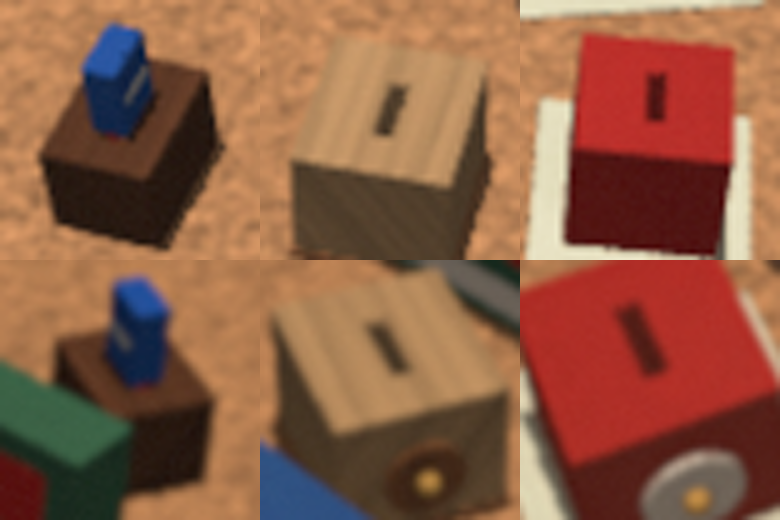

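```bash
cat > m.py <<'E'
from h import *
A=dict(np.load('pics/sc0.npz'));B=dict(np.load('pics/si0.npz'))
def P(g,c,p,z): return atz(g,c[0]-26+(p[0]+.5)/5-.5,c[1]-26+(p[1]+.5)/5-.5,z)[:2]
def yaw(p,q): d=q-p; return np.degrees(np.arctan2(d[1],d[0]))
np.set_printoptions(precision=4,suppress=True)
for n,g,c,pts,z in [
 ('stand',A,(197,240),[(42,157),(148,180),(208,72)],.06),
 ('stand si',B,(346,170),[(55,85),(135,157),(213,140)],.06),
 ('plain',A,(291,220),[(75,40),(225,65),(190,188),(33,160)],.08),
 ('plain slot',A,(291,220),[(140,85),(123,135)],.08),
 ('plain slot si',B,(282,214),[(115,65),(143,112)],.08),
 ('red',A,(377,200),[(63,34),(213,48),(208,165),(52,150)],.08),
 ('red slot',A,(377,200),[(137,73),(135,121)],.08),
 ('red slot si',B,(207,284),[(105,47),(137,115)],.08),
 ('handle top',A,(197,240),[(88,68),(112,25),(147,35),(125,78)],.11),
 ('handle top si',B,(346,170),[(112,25),(140,18),(167,38),(140,47)],.11)]:
    w=np.array([P(g,c,p,z) for p in pts]); 
    print(n,'mean',w.mean(0),'diag',(w[0]+w[-1])/2 if len(w)==3 else '', 'edges',[(round(float(np.linalg.norm(w[i]-w[i-1])),3),round(yaw(w[i-1],w[i]))) for i in range(1,len(w))])
for n,u,v,z in [('skit',235,178,.1),('tin',346,239,.1),('green near',235,202,.11),('green far',247,264,.11),('blue near',325,170,.11),('blue far',340,226,.11)]: print(n,atz(A,u,v,z))
E
python3 m.py
```

```text
stand mean [ 0.5747 -0.2549] diag [ 0.5579 -0.258 ] edges [(0.062, 64), (0.083, 153)]
stand si mean [ 0.5462 -0.2446] diag [ 0.5555 -0.2553] edges [(0.079, 165), (0.048, -116)]
plain mean [0.5476 0.009 ] diag  edges [(0.088, 66), (0.098, -23), (0.088, -114)]
plain slot mean [0.5461 0.0098] diag  edges [(0.04, -24)]
plain slot si mean [0.5465 0.0096] diag  edges [(0.038, 157)]
red mean [0.5022 0.2739] diag  edges [(0.089, 71), (0.101, -20), (0.088, -109)]
red slot mean [0.5015 0.2754] diag  edges [(0.042, -19)]
red slot si mean [0.5029 0.275 ] diag  edges [(0.041, 162)]
handle top mean [ 0.5586 -0.2557] diag  edges [(0.033, 155), (0.021, 59), (0.033, -24)]
handle top si mean [ 0.5598 -0.2596] diag  edges [(0.018, -112), (0.024, 168), (0.018, 74)]
skit [ 0.3814 -0.1288  0.1   ]
tin [0.6766 0.1326 0.1   ]
green near [ 0.4944 -0.1395  0.11  ]
green far [ 0.7213 -0.1327  0.11  ]
blue near [0.4066 0.1384 0.11  ]
blue far [0.6374 0.1257 0.11  ]
```

drive_tool(
  moves="0.03 0.035 0 -5 0.07; 0.06 0.07 0 -10 0.07; 0.09 0.105 0 -15 0.07; 0.12 0.14 0 -20 0.07; 0.15 0.175 0 -25 0.07; 0.18 0.21 0 -30 0.07; 0.21 0.245 0 -36 0.07; 0.24 0.28 0 -42 0.07; 0.27 0.31 0 -47 0.07; 0.297 0.3375 0 -49.8 0.07",
)

```text
time_s: 1.15
position: [0.5602, -0.2551, 0.2386]
tool_rot: [[0.898, -0.441, -0.0], [-0.441, -0.898, 0.0], [-0.0, -0.0, -1.0]]
force: [0.5, -0.5, 0.6]
grip_width: 0.0701
gripper_force: 0.0
```

```bash
python3 - <<'E'
from h import *
g=snap('wrist','w1'); s=r.get_state(); print(s['position'],s['tool_rot'][:,1] if hasattr(s['tool_rot'],'shape') else s['tool_rot'],s['force'],s['grip_width'])
d=g['color']; 
for p in [(0.558,-0.257,.11),(0.558,-0.257,.06),(.558,-.257,.08)]: print(proj(g,p,True))
cv2.imwrite('pics/w1b.png',cv2.resize(d,(800,600)))
E
```

```text
[ 0.56531827 -0.24801511  0.23839144] [-0.43455939 -0.90062614 -0.00554085] [3.55093799 4.3659994  0.09344744] 0.07010235113887393
[282.72972001 200.81258495]
[282.21408457 187.09103238]
[282.40193952 192.07619928]
```

View pics/w1b.png

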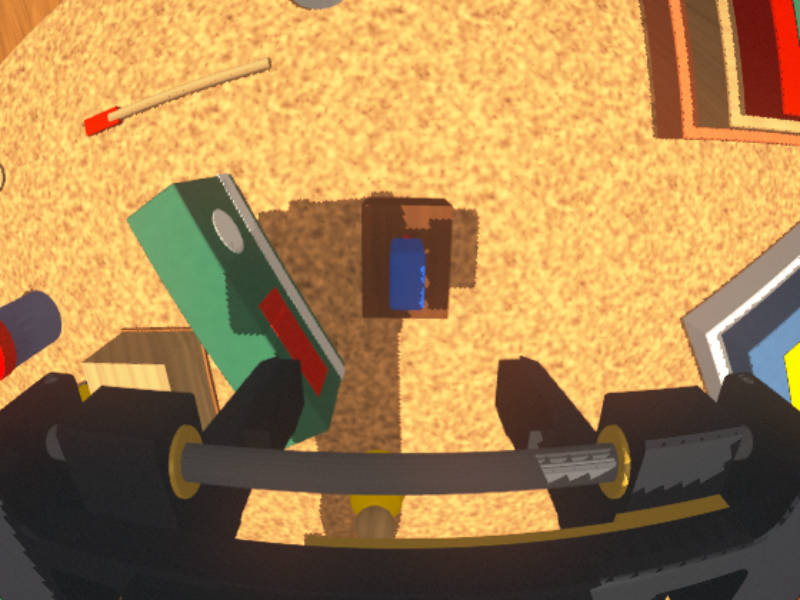

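Below the wrist, the gauge handle is at about (407,275) in the enlarged view and lies vertical in the image, so it lines up with the fingers. The arm was still settling when the picture was taken, so I'll settle, then overlay the model.

drive_tool(
  moves="0 0 -0.03 0 0.07; 0 0 -0.04 0 0.07; 0 0 -0.04 0 0.07; 0 0 -0.04 0 0.07; 0 0 -0.04 0 0.07",
)

```text
time_s: 1.7
position: [0.5592, -0.2583, 0.1999]
tool_rot: [[0.898, -0.44, 0.002], [-0.44, -0.898, -0.001], [0.002, -0.0, -1.0]]
force: [0.7, -0.3, -0.3]
grip_width: 0.0702
gripper_force: 0.0
```

```bash
cat >> h.py <<'E'
def boxw(img,g,c,yaw,sx,sy,z0,z1,s,off,fish=True,col=(0,255,255)):
    ca,sa=np.cos(np.radians(yaw)),np.sin(np.radians(yaw)); ps=[]
    for z in(z0,z1):
        ps.append([proj(g,(c[0]+ca*x*sx/2-sa*y*sy/2,c[1]+sa*x*sx/2+ca*y*sy/2,z),fish) for x,y in((1,1),(1,-1),(-1,-1),(-1,1))])
    q=((np.array(ps)-off+.5)*s-.5).round().astype(int)
    for k in q: cv2.polylines(img,[k],True,col,1)
    for i in range(4): cv2.line(img,tuple(map(int,q[0][i])),tuple(map(int,q[1][i])),col,1)
E
python3 - <<'E'
from h import *
g=snap('wrist','w2'); s=r.get_state(); print(s['position'],s['tool_rot'],s['force'],s['joint_velocities'])
off=np.array([215,110]); im=cv2.resize(g['color'][110:250,215:355],(600,600),interpolation=cv2.INTER_CUBIC); S=600/140
boxw(im,g,(.558,-.257),-26,.038,.022,.06,.11,S,off)
boxw(im,g,(.558,-.257),-26,.084,.064,.0,.06,S,off)
cv2.imwrite('pics/w2b.png',im)
E
```

```text
[ 0.55927659 -0.25807974  0.19981989] [[ 8.98186546e-01 -4.39611885e-01  1.52312603e-03]
 [-4.39611517e-01 -8.98187826e-01 -5.86142268e-04]
 [ 1.62572837e-03 -1.43118646e-04 -9.99998668e-01]] [-0.66325291 -0.78207351 -0.39985574] [-2.37428547e-03  8.54426996e-04 -1.90215888e-03  1.26590152e-03
 -6.36274588e-05 -1.90731489e-03 -1.96282370e-04]
```

View pics/w2b.png

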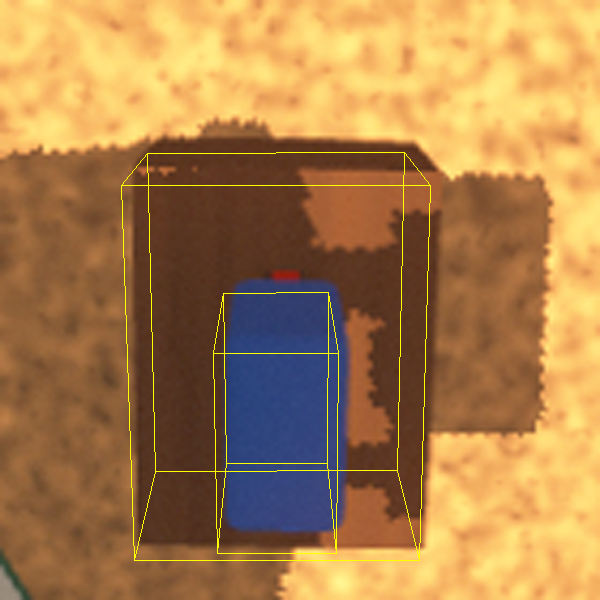

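The overlay shows the gauge sitting about 3 mm up and 1.7 mm right of the model, so it is at roughly (0.560,-0.259). That matches the side view. Descending and gripping.

drive_tool(
  moves="0.0005 -0.0015 -0.025 0 0.07; 0.0005 -0.0015 -0.05 0 0.07; 0.0005 -0.0015 -0.075 0 0.07; 0.0005 -0.0015 -0.1 0 0.07; 0.0005 -0.0015 -0.12 0 0.07; 0.0005 -0.0015 -0.128 0 0.07; 0.0005 -0.0015 -0.128 0 0.07; 0.0005 -0.0015 -0.128 0 0.06",
  grip_force=25,
)

```text
time_s: 2.55
position: [0.5602, -0.2594, 0.0719]
tool_rot: [[0.898, -0.439, 0.002], [-0.439, -0.898, -0.001], [0.002, -0.0, -1.0]]
force: [-1.1, 0.2, -0.0]
grip_width: 0.0641
gripper_force: 0.0
```

drive_tool(
  moves="0 0 0 0 0.03; 0 0 0 0 0.015; 0 0 0 0 0.01; 0 0 0 0 0.01; 0 0 0 0 0.01; 0 0 0 0 0.01; 0 0 0 0 0.01",
  grip_force=25,
)

```text
time_s: 3.25
position: [0.5595, -0.259, 0.0708]
tool_rot: [[0.898, -0.439, 0.0], [-0.439, -0.898, -0.0], [0.0, 0.0, -1.0]]
force: [-0.5, -0.4, 0.7]
grip_width: 0.0219
gripper_force: 25.0
```

drive_tool(
  moves="0 0 0.01 0 0.01; 0 0 0.03 0 0.01; 0 0 0.055 0 0.01; 0 0 0.08 0 0.01; 0 0 0.105 0 0.01; 0 0 0.13 0 0.01; 0 0 0.145 0 0.01; 0 0 0.15 0 0.01; 0 0 0.15 0 0.01",
)

```text
time_s: 4.15
position: [0.5595, -0.2589, 0.221]
tool_rot: [[0.899, -0.439, 0.0], [-0.439, -0.899, -0.0], [0.001, -0.0, -1.0]]
force: [-0.7, -0.1, -1.7]
grip_width: 0.022
gripper_force: 25.0
```

drive_tool(
  moves="-0.001 0.02 0 0 0.01; -0.002 0.05 0 0 0.01; -0.004 0.085 0 0.5 0.01; -0.006 0.12 0 1 0.01; -0.008 0.155 0 1.5 0.01; -0.01 0.19 0 2 0.01; -0.011 0.225 0 2.5 0.01; -0.012 0.25 0 2.5 0.01; -0.013 0.264 0 2.5 0.01; -0.013 0.2687 0 2.5 0.01",
)

```text
time_s: 5.15
position: [0.5457, 0.0112, 0.2198]
tool_rot: [[0.918, -0.397, -0.002], [-0.397, -0.918, 0.0], [-0.002, 0.001, -1.0]]
force: [-0.2, -0.2, -0.8]
grip_width: 0.0218
gripper_force: 25.0
```

drive_tool(
  moves="0 0 -0.01 0 0.01; 0 0 -0.03 0 0.01; 0 0 -0.045 0 0.01; 0 0 -0.05 0 0.01; 0 0 -0.05 0 0.01; 0 0 -0.05 0 0.01; 0 0 -0.05 0 0.01",
)

```text
time_s: 5.85
position: [0.5471, 0.0095, 0.1714]
tool_rot: [[0.917, -0.4, 0.001], [-0.4, -0.917, 0.0], [0.001, -0.001, -1.0]]
force: [-0.5, 0.3, -0.1]
grip_width: 0.0218
gripper_force: 25.0
```

```bash
python3 - <<'E'
from h import *
g=snap('wrist','w3'); a=snap('scene','s3'); b=snap('side','d3'); s=r.get_state(); print(s['position'],s['tool_rot'],s['force'],s['grip_width'])
p=s['position'];gz=p[2]-.066
ims=[]
c=(.5463,.0097)
for G,f,n in((g,True,70),(a,False,32),(b,False,32)):
    q=proj(G,(*c,.08),f).round().astype(int); o=q-n
    S=400/(2*n) if not f else 400/(2*n)
    im=cv2.resize(G['color'][max(o[1],0):o[1]+2*n,o[0]:o[0]+2*n],(400,400),interpolation=cv2.INTER_CUBIC)
    k=im.copy()
    boxw(im,G,c,-23.5,.1,.09,.08,.08,S,o,f); boxw(im,G,c,-23.5,.04,.01,.08,.08,S,o,f)
    boxw(im,G,(p[0],p[1]),-23.5,.034,.006,gz,gz+.055,S,o,f,(0,255,0))
    print(q); ims+=[im]
cv2.imwrite('pics/m3.png',np.vstack([np.hstack([cv2.resize(ims[0],(400,300)),cv2.resize(k,(400,300))]),np.hstack([cv2.resize(i,(400,300)) for i in ims[1:]])]))
E
```

```text
[0.54682283 0.00979501 0.17126145] [[ 9.16822720e-01 -3.99293153e-01  1.03820498e-03]
 [-3.99293431e-01 -9.16823184e-01  6.72569414e-05]
 [ 9.24995160e-04 -4.76211121e-04 -9.99999459e-01]] [ 0.61244513  0.33974362 -0.86331376] 0.02210621557242692
[280 214]
[291 216]
[281 205]
```

View pics/m3.png

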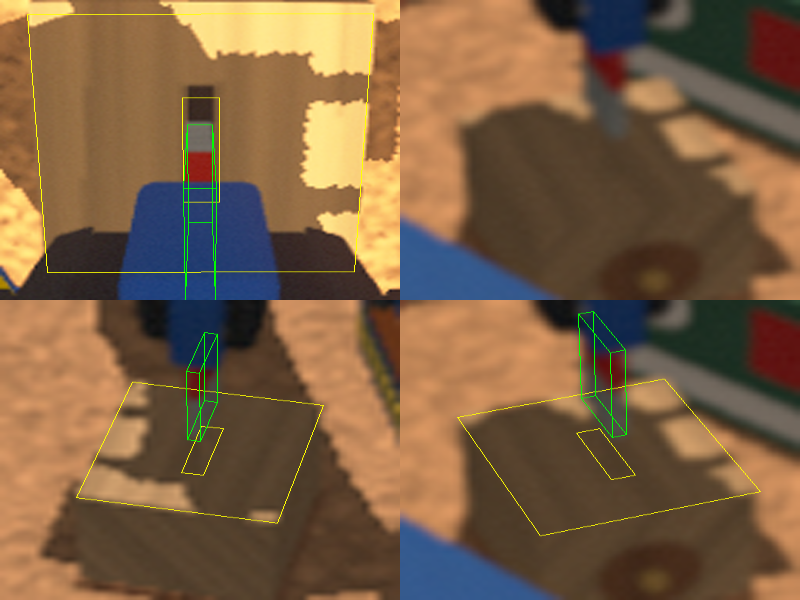

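```bash
python3 - <<'E'
from h import *
from scipy.ndimage import map_coordinates
g={k:v for k,v in np.load('pics/w3.npz').items()}
p=np.array([.54682,.0098]);R=np.array([[.9168,-.3993],[-.3993,-.9168]])
im=g['color'].astype(float)
def prof(z,xs,y):
    o=[]
    for x in xs:
        u,v=proj(g,(*(p+R@[x/1000,y/1000]),z),True); o.append([int(map_coordinates(im[...,c],[[v],[u]],order=1)[0]) for c in range(3)])
    return o
xs=np.arange(10,34,1)
for y in(-1,1): print(y,[(int(x),a) for x,a in zip(xs,prof(.08,xs,y))])
print('blade',[(int(x),a) for x,a in zip(range(4,24),prof(.1053,range(4,24),0))])
ys=np.arange(-10,11)
print('across',[(int(y),prof(.08,[20],y)[0][1]) for y in ys]); print('bladeacross',[(int(y),prof(.1053,[14.5],y)[0]) for y in range(-6,7)])
E
```

```text
-1 [(10, [95, 103, 112]), (11, [57, 62, 74]), (12, [32, 39, 55]), (13, [33, 41, 57]), (14, [32, 41, 57]), (15, [33, 42, 57]), (16, [35, 41, 57]), (17, [34, 41, 57]), (18, [33, 42, 58]), (19, [33, 41, 57]), (20, [34, 43, 61]), (21, [32, 41, 59]), (22, [32, 39, 59]), (23, [35, 49, 68]), (24, [51, 80, 108]), (25, [63, 103, 141]), (26, [65, 106, 144]), (27, [65, 105, 145]), (28, [67, 106, 147]), (29, [66, 106, 147]), (30, [65, 106, 146]), (31, [65, 106, 146]), (32, [65, 108, 148]), (33, [68, 109, 149])]
1 [(10, [95, 103, 113]), (11, [58, 64, 76]), (12, [31, 40, 55]), (13, [32, 40, 57]), (14, [32, 41, 57]), (15, [36, 42, 58]), (16, [34, 42, 58]), (17, [33, 43, 59]), (18, [33, 41, 60]), (19, [34, 42, 60]), (20, [35, 43, 61]), (21, [35, 42, 61]), (22, [35, 43, 61]), (23, [38, 49, 69]), (24, [51, 78, 108]), (25, [65, 104, 141]), (26, [66, 106, 145]), (27, [65, 106, 146]), (28, [67, 107, 147]), (29, [67, 108, 147]), (30, [67, 107, 147]), (31, [68, 108, 148]), (32, [68, 108, 149]), (33, [68, 109, 150])]
blade [(4, [22, 31, 144]), (5, [23, 32, 144]), (6, [20, 30, 144]), (7, [27, 36, 143]), (8, [71, 80, 125]), (9, [100, 107, 116]), (10, [100, 108, 114]), (11, [97, 105, 112]), (12, [97, 107, 113]), (13, [96, 106, 111]), (14, [100, 108, 116]), (15, [99, 107, 115]), (16, [101, 108, 116]), (17, [98, 107, 116]), (18, [73, 79, 89]), (19, [34, 40, 55]), (20, [35, 43, 58]), (21, [34, 42, 58]), (22, [34, 42, 57]), (23, [34, 42, 57])]
across [(-10, 102), (-9, 101), (-8, 101), (-7, 102), (-6, 102), (-5, 98), (-4, 85), (-3, 60), (-2, 41), (-1, 43), (0, 43), (1, 43), (2, 44), (3, 48), (4, 78), (5, 90), (6, 97), (7, 100), (8, 102), (9, 101), (10, 101)]
bladeacross [(-6, [65, 102, 139]), (-5, [61, 98, 133]), (-4, [65, 94, 122]), (-3, [95, 107, 121]), (-2, [99, 106, 114]), (-1, [99, 106, 115]), (0, [100, 108, 115]), (1, [98, 106, 114]), (2, [98, 106, 114]), (3, [78, 91, 109]), (4, [60, 93, 126]), (5, [60, 95, 128]), (6, [63, 99, 135])]
```

drive_tool(
  moves="0.002 -0.001 -0.005 0 0.01; 0.002 -0.001 -0.01 0 0.01; 0.002 -0.001 -0.015 0 0.01; 0.002 -0.001 -0.02 0 0.01; 0.002 -0.001 -0.024 0 0.01; 0.002 -0.001 -0.027 0 0.01; 0.002 -0.001 -0.03 0 0.01; 0.002 -0.001 -0.033 0 0.01; 0.002 -0.001 -0.033 0 0.01",
)

```text
time_s: 6.9
position: [0.5482, 0.0088, 0.1373]
tool_rot: [[0.917, -0.399, -0.001], [-0.399, -0.917, -0.0], [-0.001, 0.0, -1.0]]
force: [0.0, 0.1, -0.9]
grip_width: 0.0219
gripper_force: 25.0
```

drive_tool(
  moves="0 0 -0.004 0 0.01; 0 0 -0.008 0 0.01; 0 0 -0.012 0 0.01; 0 0 -0.016 0 0.01; 0 0 -0.019 0 0.01; 0 0 -0.0215 0 0.01; 0 0 -0.0215 0 0.01",
)

```text
time_s: 7.6
position: [0.5482, 0.0089, 0.1158]
tool_rot: [[0.917, -0.399, -0.001], [-0.399, -0.917, -0.0], [-0.001, 0.0, -1.0]]
force: [-0.3, 0.0, -0.7]
grip_width: 0.0216
gripper_force: 25.0
```

drive_tool(
  moves="0 0 0 0 0.01; 0 0 0 0 0.01; 0 0 0 0 0.01; 0 0 0 0 0.01; 0 0 0 0 0.01; 0 0 0 0 0.01; 0 0 0 0 0.01; 0 0 0 0 0.01; 0 0 0 0 0.01; 0 0 0 0 0.01",
)

```text
time_s: 8.6
position: [0.5485, 0.0088, 0.1162]
tool_rot: [[0.917, -0.399, -0.0], [-0.399, -0.917, -0.0], [0.0, 0.0, -1.0]]
force: [0.3, -0.5, -0.9]
grip_width: 0.0219
gripper_force: 25.0
```

```bash
python3 - <<'E'
from h import *
g=snap('wrist','w4'); a=snap('scene','s4'); b=snap('side','d4'); c=(.548,.009)
ims=[]
for G,f,n in((g,True,45),(a,False,30),(b,False,30)):
    q=proj(G,(*c,.085),f).round().astype(int); o=np.maximum(q-n,0)
    ims.append(np.clip(cv2.resize(G['color'][o[1]:o[1]+2*n,o[0]:o[0]+2*n],(266,266),interpolation=cv2.INTER_CUBIC)*1.3,0,255).astype('uint8'))
cv2.imwrite('pics/m4.png',np.hstack(ims))
E
```

```text
(no output)
```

View pics/m4.png

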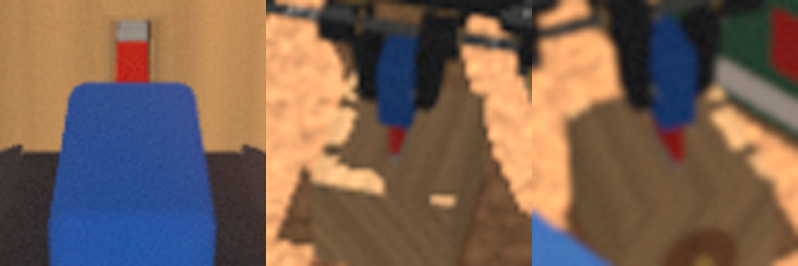

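The wrist view of the inserted blade shows red down to a thin grey strip near the box top. I'll check the insertion depth numerically.

```bash
python3 - <<'E'
from h import *
from scipy.ndimage import map_coordinates
R=np.array([[.9168,-.3993],[-.3993,-.9168]])
for f,p,gz in(('w3',[.54682,.0098],.1053),('w4',[.5485,.0088],.0502)):
    g={k:v for k,v in np.load(f'pics/{f}.npz').items()}; im=g['color'].astype(float)
    o=[]
    for dz in range(-10,45,2):   # along blade front edge x=18
        u,v=proj(g,(*(np.array(p)+R@[.018,0]),gz+dz/1000),True)
        o.append((dz,round(float(v),1),[int(map_coordinates(im[...,c],[[v],[u]],order=1)[0]) for c in range(3)]))
    print(f,*o,sep='\n')
g={k:v for k,v in np.load('pics/w4.npz').items()};im=g['color'].astype(int)
u=int(round(proj(g,(*(np.array([.5485,.0088])+R@[.018,0]),.08),True)[0])); print(u,[(v,im[v,u].tolist()) for v in range(160,200,1)])
E
```

```text
w3
(-10, 196.4, [34, 42, 58])
(-8, 197.2, [34, 42, 57])
(-6, 198.0, [36, 43, 59])
(-4, 198.8, [34, 40, 56])
(-2, 199.6, [49, 54, 68])
(0, 200.4, [73, 79, 89])
(2, 201.2, [94, 103, 111])
(4, 202.0, [100, 109, 118])
(6, 202.9, [101, 109, 117])
(8, 203.8, [99, 107, 115])
(10, 204.7, [99, 107, 115])
(12, 205.6, [100, 108, 116])
(14, 206.5, [99, 107, 114])
(16, 207.4, [96, 105, 111])
(18, 208.4, [96, 105, 112])
(20, 209.4, [97, 106, 113])
(22, 210.4, [97, 105, 112])
(24, 211.4, [99, 107, 114])
(26, 212.4, [101, 108, 116])
(28, 213.5, [92, 100, 117])
(30, 214.5, [60, 69, 130])
(32, 215.6, [27, 36, 143])
(34, 216.7, [20, 29, 144])
(36, 217.9, [24, 33, 144])
(38, 219.0, [21, 30, 144])
(40, 220.2, [22, 31, 143])
(42, 221.4, [20, 29, 143])
(44, 222.7, [22, 29, 144])
w4
(-10, 195.8, [67, 108, 146])
(-8, 196.6, [66, 107, 145])
(-6, 197.4, [66, 107, 145])
(-4, 198.1, [67, 108, 147])
(-2, 198.9, [66, 108, 145])
(0, 199.8, [66, 107, 145])
(2, 200.6, [67, 108, 144])
(4, 201.4, [67, 107, 144])
(6, 202.3, [66, 106, 145])
(8, 203.2, [66, 107, 144])
(10, 204.0, [69, 108, 144])
(12, 204.9, [67, 106, 143]
[... 674 characters left out ...]
11, 152]), (170, [68, 111, 153]), (171, [68, 110, 151]), (172, [69, 110, 150]), (173, [67, 110, 150]), (174, [65, 108, 149]), (175, [70, 110, 152]), (176, [65, 106, 147]), (177, [66, 110, 150]), (178, [64, 106, 148]), (179, [68, 109, 151]), (180, [66, 108, 149]), (181, [66, 107, 148]), (182, [66, 107, 148]), (183, [63, 107, 148]), (184, [65, 108, 148]), (185, [67, 108, 149]), (186, [67, 109, 149]), (187, [66, 110, 147]), (188, [66, 107, 147]), (189, [67, 110, 148]), (190, [68, 108, 148]), (191, [68, 109, 148]), (192, [66, 109, 147]), (193, [64, 107, 145]), (194, [65, 107, 147]), (195, [67, 107, 145]), (196, [69, 109, 147]), (197, [65, 107, 144]), (198, [69, 109, 148]), (199, [66, 108, 146])]
```

Depth is confirmed: the red/steel boundary sits at about 30 mm and the blade is nearly centred, with no contact force. Lifting out and crossing to the red box.

drive_tool(
  moves="0 0 0.006 0 0.01; 0 0 0.016 0 0.01; 0 0 0.03 0 0.01; 0 0 0.046 0 0.01; 0 0 0.064 0 0.01; 0 0 0.082 0 0.01; 0 0 0.1 0 0.01; 0 0 0.112 0 0.01; 0 0 0.115 0 0.01; 0 0 0.115 0 0.01",
)

```text
time_s: 9.75
position: [0.5486, 0.0089, 0.2317]
tool_rot: [[0.917, -0.399, 0.001], [-0.399, -0.917, 0.0], [0.001, -0.0, -1.0]]
force: [-0.4, 0.5, -0.8]
grip_width: 0.0217
gripper_force: 25.0
```

drive_tool(
  moves="-0.002 0.015 0 0 0.01; -0.007 0.04 0 0.5 0.01; -0.013 0.075 0 1 0.01; -0.019 0.11 0 2 0.01; -0.025 0.145 0 2.5 0.01; -0.031 0.18 0 3 0.01; -0.036 0.215 0 4 0.01; -0.04 0.242 0 4.5 0.01; -0.043 0.259 0 4.5 0.01; -0.0437 0.2655 0 4.5 0.01",
)

```text
time_s: 10.75
position: [0.5026, 0.2776, 0.2302]
tool_rot: [[0.947, -0.322, -0.002], [-0.322, -0.947, 0.001], [-0.002, 0.0, -1.0]]
force: [0.6, -0.1, -0.0]
grip_width: 0.0219
gripper_force: 25.0
```

drive_tool(
  moves="0 0 -0.01 0 0.01; 0 0 -0.025 0 0.01; 0 0 -0.035 0 0.01; 0 0 -0.04 0 0.01; 0 0 -0.04 0 0.01; 0 0 -0.04 0 0.01; 0 0 -0.04 0 0.01",
)

```text
time_s: 11.45
position: [0.5052, 0.2744, 0.1918]
tool_rot: [[0.945, -0.326, 0.001], [-0.326, -0.945, 0.001], [0.001, -0.001, -1.0]]
force: [0.2, 0.7, -0.4]
grip_width: 0.0219
gripper_force: 25.0
```

```bash
cat > red.py <<'E'
import sys
from h import *
from scipy.ndimage import map_coordinates
tag=sys.argv[1]
g=snap('wrist','w'+tag); a=snap('scene','s'+tag); b=snap('side','d'+tag); s=r.get_state()
P=np.array(s['position']);T=np.array(s['tool_rot']); print(P,np.degrees(np.arctan2(T[1,0],T[0,0])),s['force'],s['grip_width'])
p=P[:2];R=T[:2,:2];gz=P[2]-.066;im=g['color'].astype(float)
def px(x,y,z):
    u,v=proj(g,(*(p+R@[x/1000,y/1000]),z),True); return [int(map_coordinates(im[...,c],[[v],[u]],order=1)[0]) for c in range(3)]
print('slot along',[(x,px(x,0,.08)) for x in range(10,32)])
for x in (15,18,21): print('across',x,[(y/2,px(x,y/2,.08)[2]) for y in range(-14,15)])
print('blade along',[(x,px(x,0,gz)) for x in range(10,24)])
print('blade across',[(y/2,px(15,y/2,gz)) for y in range(-10,11)])
ims=[]; c=(.5022,.2752)
for G,f,n in((g,True,70),(a,False,28),(b,False,35)):
    q=proj(G,(*c,.085),f).round().astype(int); o=np.maximum(q-n,0); S=266/(2*n)
    k=cv2.resize(G['color'][o[1]:o[1]+2*n,o[0]:o[0]+2*n],(266,266),interpolation=cv2.INTER_CUBIC)
    i=k.copy(); boxw(i,G,c,-19,.1,.09,.08,.08,S,o,f); boxw(i,G,c,-19,.04,.01,.08,.08,S,o,f); boxw(i,G,p,-19,.034,.006,gz,gz+.055,S,o,f,(0,255,0))
    ims.append(np.vstack([k,i]))
cv2.imwrite('pics/m'+tag+'.png',np.hstack(ims))
E
python3 red.py 5
```

```text
[0.5049925  0.27446139 0.19167055] -19.036441380415155 [-0.08571558  0.44482367 -1.40578254] 0.021504293155686922
slot along [(10, [32, 35, 56]), (11, [33, 36, 55]), (12, [32, 36, 57]), (13, [31, 36, 56]), (14, [33, 35, 57]), (15, [32, 37, 57]), (16, [34, 38, 60]), (17, [34, 40, 60]), (18, [33, 38, 59]), (19, [33, 38, 59]), (20, [34, 40, 63]), (21, [32, 38, 97]), (22, [28, 37, 139]), (23, [27, 39, 143]), (24, [26, 39, 143]), (25, [30, 41, 144]), (26, [29, 41, 142]), (27, [29, 42, 144]), (28, [28, 42, 144]), (29, [28, 44, 145]), (30, [31, 45, 147]), (31, [32, 47, 147])]
across 15 [(-7.0, 141), (-6.5, 141), (-6.0, 141), (-5.5, 139), (-5.0, 136), (-4.5, 131), (-4.0, 119), (-3.5, 103), (-3.0, 83), (-2.5, 69), (-2.0, 59), (-1.5, 59), (-1.0, 59), (-0.5, 58), (0.0, 57), (0.5, 57), (1.0, 59), (1.5, 59), (2.0, 59), (2.5, 58), (3.0, 62), (3.5, 71), (4.0, 89), (4.5, 108), (5.0, 119), (5.5, 127), (6.0, 133), (6.5, 137), (7.0, 140)]
across 18 [(-7.0, 139), (-6.5, 139), (-6.0, 139), (-5.5, 137), (-5.0, 135), (-4.5, 130), (-4.0, 119), (-3.5, 106), (-3.0, 90), (-2.5, 73), (-2.0, 60), (-1.5, 60), (-1
[... 655 characters left out ...]
 (14, [97, 104, 113]), (15, [95, 103, 112]), (16, [97, 104, 112]), (17, [94, 101, 110]), (18, [62, 67, 79]), (19, [30, 33, 52]), (20, [31, 34, 55]), (21, [35, 36, 55]), (22, [32, 35, 56]), (23, [32, 35, 54])]
blade across [(-5.0, [21, 32, 137]), (-4.5, [23, 31, 135]), (-4.0, [36, 43, 131]), (-3.5, [56, 64, 122]), (-3.0, [78, 85, 114]), (-2.5, [96, 102, 112]), (-2.0, [95, 102, 111]), (-1.5, [96, 103, 111]), (-1.0, [96, 103, 112]), (-0.5, [96, 103, 112]), (0.0, [95, 103, 112]), (0.5, [95, 102, 112]), (1.0, [96, 102, 111]), (1.5, [95, 102, 111]), (2.0, [93, 99, 108]), (2.5, [84, 88, 99]), (3.0, [65, 68, 87]), (3.5, [35, 38, 86]), (4.0, [23, 28, 105]), (4.5, [20, 27, 124]), (5.0, [21, 28, 131])]
```

View pics/m5.png

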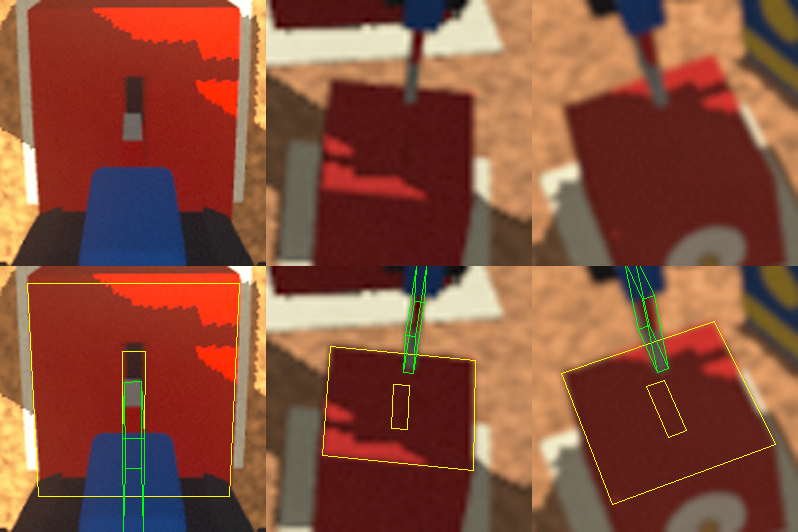

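The wrist view shows the blade and the slot collinear at about (133,120). The slot end is 3.2 mm beyond the blade end, against the ideal 3, so no sideways correction is needed. Lowering gently.

drive_tool(
  moves="0 0 -0.006 0 0.01; 0 0 -0.013 0 0.01; 0 0 -0.019 0 0.01; 0 0 -0.024 0 0.01; 0 0 -0.028 0 0.01; 0 0 -0.031 0 0.01; 0 0 -0.033 0 0.01; 0 0 -0.034 0 0.01; 0 0 -0.034 0 0.01; 0 0 -0.034 0 0.01",
)

```text
time_s: 12.6
position: [0.5048, 0.2744, 0.1574]
tool_rot: [[0.945, -0.326, 0.0], [-0.326, -0.945, 0.0], [0.0, -0.0, -1.0]]
force: [-0.8, -0.3, -0.1]
grip_width: 0.022
gripper_force: 25.0
```

drive_tool(
  moves="0 0 0 0 0.01; 0 0 0 0 0.01; 0 0 0 0 0.01; 0 0 0 0 0.01; 0 0 0 0 0.01",
)

```text
time_s: 13.1
position: [0.5047, 0.2743, 0.1572]
tool_rot: [[0.945, -0.326, -0.0], [-0.326, -0.945, 0.0], [-0.0, -0.0, -1.0]]
force: [0.3, 0.1, -1.4]
grip_width: 0.0217
gripper_force: 25.0
```

```bash
python3 red.py 6
```

```text
[0.50473809 0.27434417 0.15722265] -19.032203538554874 [ 0.12983301  0.53601825 -1.10065296] 0.021910456862290435
slot along [(10, [95, 101, 110]), (11, [94, 101, 111]), (12, [95, 102, 111]), (13, [96, 102, 111]), (14, [86, 92, 101]), (15, [43, 47, 63]), (16, [30, 33, 54]), (17, [32, 35, 57]), (18, [33, 35, 56]), (19, [31, 35, 56]), (20, [30, 34, 58]), (21, [27, 33, 86]), (22, [27, 35, 133]), (23, [26, 36, 140]), (24, [23, 36, 140]), (25, [24, 36, 141]), (26, [26, 39, 143]), (27, [27, 39, 143]), (28, [26, 41, 143]), (29, [27, 42, 143]), (30, [30, 43, 145]), (31, [26, 44, 144])]
across 15 [(-7.0, 140), (-6.5, 139), (-6.0, 138), (-5.5, 134), (-5.0, 131), (-4.5, 126), (-4.0, 117), (-3.5, 110), (-3.0, 91), (-2.5, 64), (-2.0, 64), (-1.5, 64), (-1.0, 64), (-0.5, 64), (0.0, 63), (0.5, 64), (1.0, 65), (1.5, 65), (2.0, 65), (2.5, 64), (3.0, 63), (3.5, 75), (4.0, 95), (4.5, 118), (5.0, 124), (5.5, 127), (6.0, 134), (6.5, 136), (7.0, 139)]
across 18 [(-7.0, 139), (-6.5, 139), (-6.0, 137), (-5.5, 133), (-5.0, 129), (-4.5, 124), (-4.0, 117), (-3.5, 105), (-3.0, 83), (-2.5, 54), (-2.0, 55), (-1.5,
[... 658 characters left out ...]
, (14, [95, 102, 111]), (15, [94, 101, 111]), (16, [96, 102, 111]), (17, [92, 98, 107]), (18, [53, 57, 71]), (19, [29, 33, 53]), (20, [32, 35, 57]), (21, [33, 35, 56]), (22, [32, 35, 56]), (23, [30, 34, 57])]
blade across [(-5.0, [24, 31, 132]), (-4.5, [23, 30, 128]), (-4.0, [34, 40, 120]), (-3.5, [54, 59, 115]), (-3.0, [76, 81, 113]), (-2.5, [92, 99, 111]), (-2.0, [95, 101, 110]), (-1.5, [95, 100, 110]), (-1.0, [94, 100, 110]), (-0.5, [94, 100, 110]), (0.0, [94, 101, 111]), (0.5, [94, 102, 111]), (1.0, [95, 103, 111]), (1.5, [95, 102, 111]), (2.0, [92, 99, 108]), (2.5, [84, 91, 102]), (3.0, [69, 74, 89]), (3.5, [40, 43, 91]), (4.0, [26, 31, 107]), (4.5, [24, 31, 126]), (5.0, [24, 31, 126])]
```

View pics/m6.png

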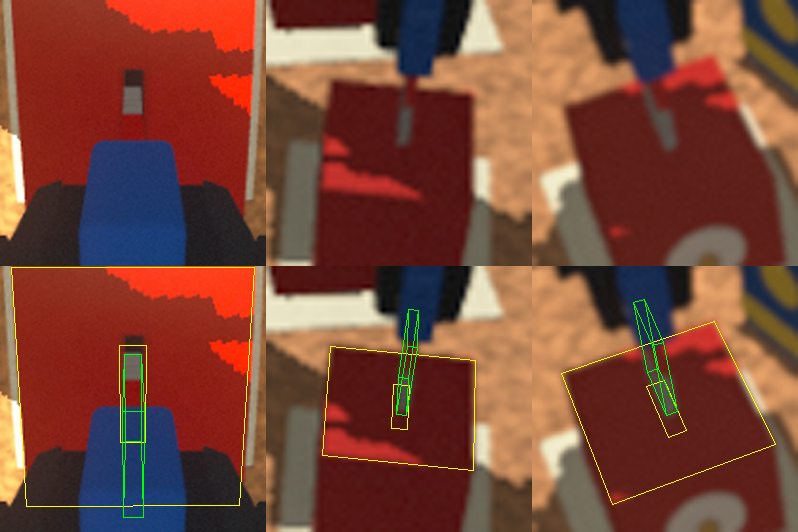

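The gauge is about 11 mm above the slot, centred, lined up and not touching anything. Handing in.

```bash
python3 -c "
from rig import r
print(r.close_job())"
```

```text
the job is handed in; nothing more can be done
None
```

The job is handed in, with no verdict returned: the gauge went about 30 mm into the plain box's slot for over a second, and is now held still about 11 mm above the small red box's slot, centred and lined up by my measurements, with no contact forces seen at any stage.

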